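# Line up ornament blocks by size and slide them under the proof press

## Task

Set up the proof press: stand the four brass ornament blocks, face up, on the four marks of the pulled-out bed in order of size, with the largest at the end of the row nearer the gilded red sample cover and the smallest at the other end, each centred on its mark and square with the bed. When all four stand released on their marks, push the bed by its handle fully home under the press head, keeping the blocks in their places, and let go.

Things in the scene. Friction and masses are not known exactly. Their poses are not given: they have to be found in the camera images.
- block_24: The smallest of four loose square ornament blocks: wooden mount with an engraved brass face on top, 24 x 24 mm, 24 mm high. Origin at the centre of its underside, z up, x and y square to its sides; it may face any of four ways.
- block_32: The second smallest of four loose square ornament blocks: wooden mount with an engraved brass face on top, 32 x 32 mm, 24 mm high. Origin at the centre of its underside, z up, x and y square to its sides; it may face any of four ways.
- block_40: The second largest of four loose square ornament blocks: wooden mount with an engraved brass face on top, 40 x 40 mm, 24 mm high. Origin at the centre of its underside, z up, x and y square to its sides; it may face any of four ways.
- block_50: The largest of four loose square ornament blocks: wooden mount with an engraved brass face on top, 50 x 50 mm, 24 mm high. Origin at the centre of its underside, z up, x and y square to its sides; it may face any of four ways.
- place_a: First of four alike marks, 70 mm apart in a row on the green press's steel bed. Origin: its centre on the bed's top, 24 mm above the table. Mark: black 58 mm square outline with a centre cross, flat. y runs along the row from a to d, x the way the bed slides in (towards the press head), z up; the same for b, c and d. The marks move with the bed.
- place_b: Second of four alike marks, 70 mm apart in a row on the green press's steel bed. Origin: its centre on the bed's top, 24 mm above the table. Halfway between b and c, 90 mm before the line of marks (their -x side), is the centre of the bed's upright dark wooden handle: 30 mm wide along the row, 12 mm thick, from 14 to 66 mm above the table; it moves with the bed.
- place_c: Third of four alike marks, 70 mm apart in a row on the green press's steel bed. Origin: its centre on the bed's top, 24 mm above the table. The press head is a fixed green beam, 110 mm deep, 324 mm long along the row: underside 57 mm above the table (9 mm over blocks on the bed), top at 87 mm, a screw with T-bar at its middle up to 155 mm.
- place_d: Last of four alike marks, 70 mm apart in a row on the green press's steel bed. Origin: its centre on the bed's top, 24 mm above the table. With the bed fully out the head's front edge is 75 mm beyond (+x) the line of marks, and the 12 mm high baseplate ends 60 mm before it, so the handle then overhangs the table.
- bed (a joint): How far the press bed is slid in (m): starts within 0.015 of 0 (pulled out, marks in the open); 0.13 = fully home against its stop, the marks under the middle of the head. Runs stiffly (about 2 N plus damping, 12 N per m/s; no spring) and stays where left. The bed is 275 mm along the row, 90 mm deep, 10 mm thick; only its handle is in front of it.
- sample: Sample book cover: dark red board, 130 x 70 mm, 4 mm thick, with a gilt border and a gilt diamond, lying fixed beyond one end of the row of marks (either end; a plain brown cardboard lies beyond the other). Origin at the centre of its underside. It shows at which end the largest block goes.

How it is judged:
On the way:
1. with the bed still pulled out, all four blocks stand released on their marks in the right order (((y of sample in the frame of place_b above 0 m and (horizontal distance between block_24 and place_a below 0.012 m and z of block_24 in the frame of place_a below 0.004 m and angle between block_24's own z axis and vertical below 0.08 rad and (angle between the x axis of block_24 and the x axis of place_a, either way round below 0.21 rad or angle between the x axis of block_24 and the y axis of place_a, either way round below 0.21 rad)) and (horizontal distance between block_32 and place_b below 0.012 m and z of block_32 in the frame of place_b below 0.004 m and angle between block_32's own z axis and vertical below 0.08 rad and (angle between the x axis of block_32 and the x axis of place_b, either way round below 0.21 rad or angle between the x axis of block_32 and the y axis of place_b, either way round below 0.21 rad)) and (horizontal distance between block_40 and place_c below 0.012 m and z of block_40 in the frame of place_c below 0.004 m and angle between block_40's own z axis and vertical below 0.08 rad and (angle between the x axis of block_40 and the x axis of place_c, either way round below 0.21 rad or angle between the x axis of block_40 and the y axis of place_c, either way round below 0.21 rad)) and (horizontal distance between block_50 and place_d below 0.012 m and z of block_50 in the frame of place_d below 0.004 m and angle between block_50's own z axis and vertical below 0.08 rad and (angle between the x axis of block_50 and the x axis of place_d, either way round below 0.21 rad or angle between the x axis of block_50 and the y axis of place_d, either way round below 0.21 rad))) or (y of sample in the frame of place_b below 0 m and (horizontal distance between block_24 and place_d below 0.012 m and z of block_24 in the frame of place_d below 0.004 m and angle between block_24's own z axis and vertical below 0.08 rad and (angle between the x axis of block_24 and the x axis of place_d, either way round below 0.21 rad or angle between the x axis of block_24 and the y axis of place_d, either way round below 0.21 rad)) and (horizontal distance between block_32 and place_c below 0.012 m and z of block_32 in the frame of place_c below 0.004 m and angle between block_32's own z axis and vertical below 0.08 rad and (angle between the x axis of block_32 and the x axis of place_c, either way round below 0.21 rad or angle between the x axis of block_32 and the y axis of place_c, either way round below 0.21 rad)) and (horizontal distance between block_40 and place_b below 0.012 m and z of block_40 in the frame of place_b below 0.004 m and angle between block_40's own z axis and vertical below 0.08 rad and (angle between the x axis of block_40 and the x axis of place_b, either way round below 0.21 rad or angle between the x axis of block_40 and the y axis of place_b, either way round below 0.21 rad)) and (horizontal distance between block_50 and place_a below 0.012 m and z of block_50 in the frame of place_a below 0.004 m and angle between block_50's own z axis and vertical below 0.08 rad and (angle between the x axis of block_50 and the x axis of place_a, either way round below 0.21 rad or angle between the x axis of block_50 and the y axis of place_a, either way round below 0.21 rad)))) and linear speed of each of block_24, block_32, block_40, block_50 below 0.01 m/s and contact force between the fingers and block_24 below 0.05 N and contact force between the fingers and block_32 below 0.05 N and contact force between the fingers and block_40 below 0.05 N and contact force between the fingers and block_50 below 0.05 N and value of joint bed below 0.05 m), for 0.2 s.
At the end, for the whole second after the job is handed in: The bed is pushed in to within 10 mm of its stop; every block stands upright and at rest on the bed within 12 mm of the centre of its own mark and within 12 degrees of square (any of the four ways round), in order of size with the largest at the sample cover's end; nothing is held (((y of sample in the frame of place_b above 0 m and (horizontal distance between block_24 and place_a below 0.012 m and z of block_24 in the frame of place_a below 0.004 m and angle between block_24's own z axis and vertical below 0.08 rad and (angle between the x axis of block_24 and the x axis of place_a, either way round below 0.21 rad or angle between the x axis of block_24 and the y axis of place_a, either way round below 0.21 rad)) and (horizontal distance between block_32 and place_b below 0.012 m and z of block_32 in the frame of place_b below 0.004 m and angle between block_32's own z axis and vertical below 0.08 rad and (angle between the x axis of block_32 and the x axis of place_b, either way round below 0.21 rad or angle between the x axis of block_32 and the y axis of place_b, either way round below 0.21 rad)) and (horizontal distance between block_40 and place_c below 0.012 m and z of block_40 in the frame of place_c below 0.004 m and angle between block_40's own z axis and vertical below 0.08 rad and (angle between the x axis of block_40 and the x axis of place_c, either way round below 0.21 rad or angle between the x axis of block_40 and the y axis of place_c, either way round below 0.21 rad)) and (horizontal distance between block_50 and place_d below 0.012 m and z of block_50 in the frame of place_d below 0.004 m and angle between block_50's own z axis and vertical below 0.08 rad and (angle between the x axis of block_50 and the x axis of place_d, either way round below 0.21 rad or angle between the x axis of block_50 and the y axis of place_d, either way round below 0.21 rad))) or (y of sample in the frame of place_b below 0 m and (horizontal distance between block_24 and place_d below 0.012 m and z of block_24 in the frame of place_d below 0.004 m and angle between block_24's own z axis and vertical below 0.08 rad and (angle between the x axis of block_24 and the x axis of place_d, either way round below 0.21 rad or angle between the x axis of block_24 and the y axis of place_d, either way round below 0.21 rad)) and (horizontal distance between block_32 and place_c below 0.012 m and z of block_32 in the frame of place_c below 0.004 m and angle between block_32's own z axis and vertical below 0.08 rad and (angle between the x axis of block_32 and the x axis of place_c, either way round below 0.21 rad or angle between the x axis of block_32 and the y axis of place_c, either way round below 0.21 rad)) and (horizontal distance between block_40 and place_b below 0.012 m and z of block_40 in the frame of place_b below 0.004 m and angle between block_40's own z axis and vertical below 0.08 rad and (angle between the x axis of block_40 and the x axis of place_b, either way round below 0.21 rad or angle between the x axis of block_40 and the y axis of place_b, either way round below 0.21 rad)) and (horizontal distance between block_50 and place_a below 0.012 m and z of block_50 in the frame of place_a below 0.004 m and angle between block_50's own z axis and vertical below 0.08 rad and (angle between the x axis of block_50 and the x axis of place_a, either way round below 0.21 rad or angle between the x axis of block_50 and the y axis of place_a, either way round below 0.21 rad)))) and linear speed of each of block_24, block_32, block_40, block_50 below 0.01 m/s and contact force between the fingers and block_24 below 0.05 N and contact force between the fingers and block_32 below 0.05 N and contact force between the fingers and block_40 below 0.05 N and contact force between the fingers and block_50 below 0.05 N and value of joint bed above 0.12 m and velocity of joint bed below 0.01 m/s); the robot touches nothing.
It also fails if it takes over 115 s, if anything falls off the work surface, if the arm or the gripper's body presses on something with over 40 N, if the wrist force passes 120 N, or if a joint passes its speed limit or range.

## Robot

A 6-joint arm with a two-finger parallel gripper is mounted at the origin on the work surface. World frame = base frame: x ahead of the robot, y to its left, z up, the work surface at z = 0. Lengths are in m, angles in rad, forces in N, time in s.
With the tool pointing down it reaches from about 0.3 to 0.95 m from the base axis. Payload 3.1 kg.
Tool frame: the origin (TCP) lies at the very end of the fingers, on their centre line; the grasp point (between the pads) lies 19 mm behind it (ctrl.grip_depth is the z of the grasp point in the tool frame, in m); z points along the fingers, y is the line along which they close (so a half turn about z gives the same grasp; the last joint's range is limited). The gripper opens to 85 mm and grips with 20 to 120 N. Pads are 22 mm wide; open, the fingers measure 114 mm over their backs; the gripper's body (76 mm by 85 mm) begins 54 mm behind the grasp point. The pads swing forward as they close: fully open they stand 13 mm farther back than shut.
Start: joints at [1.057, 0.308, 1.634, -0, 1.2, -0.07], TCP at [0.268, 0.564, 0.231] pointing down, gripper open.
Joint ranges: [-3.06, 3.06], [-0.79, 1.96], [0.05, 2.63], [-1.19, 4.34], [0.05, 2.64], [-2.94, 2.94]. Speed limits (rad/s): [2.79, 2.79, 3.14, 3.14, 3.14, 3.14].

## Interface

Orientations are given as a unit quaternion [x, y, z, w].
In Python, from cell import get_obs, optics, job, find_in, regions_of, ctrl gives the robot as it stands. The module is installed in compiled form; this text tells all that it offers.
- The arm moves only by the shell command python3 -m inch 'ROWS' [OPENING] [FORCE]. ROWS is text: rows parted by semicolons, each of 4 numbers parted by spaces: the shift along the tool's x, y, z in mm, then the turn about the tool's z in degrees. A call has 1 to 10 rows; each row shifts and turns the commanded pose from where the row before left it, along the tool's axes as they then stand; what a row does not reach is not made up. A row lasts 1/8 s, in which the tool goes at most 62.5 mm and 10.7 degrees, less where a joint would pass 70% of its speed; a pose out of reach is approached as far as the arm can. A call is refused whole if a number of a shift passes 62.5 or a number of a turn 10.7, either way. A call with a gripper value outside its range is refused whole. OPENING is the closure, from -1 (fully open) to 1 (shut), set as the call begins (- or left out, the last holds). The fingers move at their own pace and stop on an object; FORCE is the grip in N (left out, the last holds). Time passes only in rows, so rows that do not move let the fingers close. It gives the time, the measured TCP pose, the force, the opening and the grip force at its end, in the units of the state.
- get_obs(): the state, without advancing time (a new reading comes with each control period).
- optics.camera(name): name is "side" or "top"; returns the picture (480x640x3 uint8, blue, green, red); there is no depth.
- optics.camera_model(name): a dict with "fx", "fy", "cx", "cy" (pixels), "cam_to_world" (4x4, takes a point from camera to world coordinates). Camera axes: x right, y down, z forward; pixel columns grow to the right and rows downward; lengths in m; the calibration is good to about 2 mm. A picture is of the moment at which its call begins. camera_model takes no time and is no camera call.
- job.finish_job(): hands the job in; it is judged then, once.
Trained networks look in the newest picture that a camera, given by its name, has taken for a name from the list of things; names that differ only in an ending like _2 or _b are one class to them, and where a whole thing is asked for, a point or a joint stands for the part that bears it (a point fixed in the world has none). Each returns a list of dicts, best first, with "conf" (0 to 1); they miss things now and then, are a little off and sometimes report something else, mostly with a low value. They report only what shows in the picture. A call takes as long as a camera call.
- find_in(camera, target): "bbox" ([left, top, right, bottom] in pixels, round what is visible of it).
- regions_of(camera, target): "mask" (480x640 bool, what is visible of it) and "bbox" ([left, top, right, bottom] in pixels, round what is visible of it).
The state is a dict: "t": time; "joints": joint angles; "dq": joint speeds; "tau": joint torques, N m; "tool_pos": TCP position; "orientation": TCP orientation; "contact_force": force on the tool from outside, world axes, zero at the start; "wrist_torque": the same for the moment, N m; "opening": opening from 0.0 (shut) to 1.0 (fully open); "gripper_force": force on a finger pad.
Only numpy, scipy, OpenCV 4.12 (cv2) and the standard library are available. Lean on these libraries where they do the work, as an engineer would, in place of code of your own. Each camera call takes 0.05 s, during which the arm holds its last target. There are 200 camera calls.

## Working session

There is one attempt and no reset: what is moved stays moved. The work goes in short steps, Python scripts to look and compute and a shell command to move; the robot and the scene stay as the last step left them, time stands still between calls to the robot, and variables do not carry over. Pictures are saved under pics/ and viewed, at most 14 in all, crops included, and the job is handed in when it is done.

```bash
mkdir -p pics; python3 - <<'E'
from cell import *
import cv2,numpy as np
o=get_obs();print(o['t'],o['tool_pos'],o['orientation'],o['opening'])
for c in('top','side'):
    cv2.imwrite(f'pics/{c}0.png',optics.camera(c)); m=optics.camera_model(c);print(c,m['fx'],m['fy'],m['cx'],m['cy'],np.round(m['cam_to_world'],3).tolist())
    for n in('block_24','block_50','place_a','sample','bed'):
        for d in find_in(c,n)[:6]:print(n,np.round(d['bbox']).tolist(),round(d['conf'],2))
E
```

```text
0.0 [0.2679865  0.56369919 0.230014  ] [ 2.20085802e-01  9.75479801e-01 -1.13259804e-03 -3.38455655e-04] 0.9999224560561718
top 443.99708024052853 443.99708024052853 323.9208127556992 235.94906030329443 [[0.015, -0.996, 0.084, 0.471], [-1.0, -0.015, -0.004, -0.04], [0.006, -0.084, -0.996, 0.998], [0.0, 0.0, 0.0, 1.0]]
block_24 [432.0, 199.0, 458.0, 227.0] 0.94
block_24 [367.0, 280.0, 388.0, 295.0] 0.85
block_24 [447.0, 261.0, 462.0, 277.0] 0.58
block_24 [358.0, 207.0, 372.0, 222.0] 0.57
block_50 [432.0, 199.0, 458.0, 227.0] 0.94
block_50 [367.0, 280.0, 388.0, 295.0] 0.85
block_50 [447.0, 261.0, 462.0, 277.0] 0.58
block_50 [358.0, 207.0, 372.0, 222.0] 0.57
place_a [237.0, 222.0, 237.0, 222.0] 0.65
place_a [236.0, 256.0, 240.0, 262.0] 0.62
place_a [241.0, 267.0, 264.0, 295.0] 0.6
sample [230.0, 310.0, 261.0, 358.0] 0.87
bed [230.0, 175.0, 293.0, 299.0] 0.69
side 452.51353771878934 452.51353771878934 322.5945613324267 241.24241875938105 [[0.814, -0.393, 0.428, 0.175], [-0.581, -0.534, 0.615, -0.605], [-0.013, -0.749, -0.662, 0.647], [0.0, 0.0, 0.0, 1.0]]
block_24 [358.0, 260.0, 378.0, 285.0] 0.72
block_24 [381.0, 360.0, 399.0, 385.0] 0.66
block_24 [292.0, 302.0, 322.0, 333.0] 0.58
block_50 [358.0, 260.0, 378.0, 285.0] 0.72
block_50 [381.0, 360.0, 399.0, 385.0] 0.66
block_50 [292.0, 302.0, 322.0, 333.0] 0.58
place_a [354.0, 261.0, 379.0, 284.0] 0.71
place_a [328.0, 192.0, 331.0, 199.0] 0.61
sample [164.0, 237.0, 220.0, 279.0] 0.64
bed [214.0, 182.0, 336.0, 251.0] 0.93
```

View pics/top0.png

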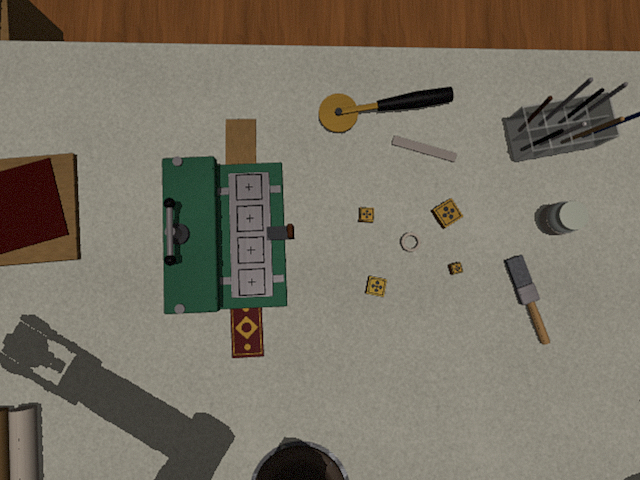

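View pics/side0.png

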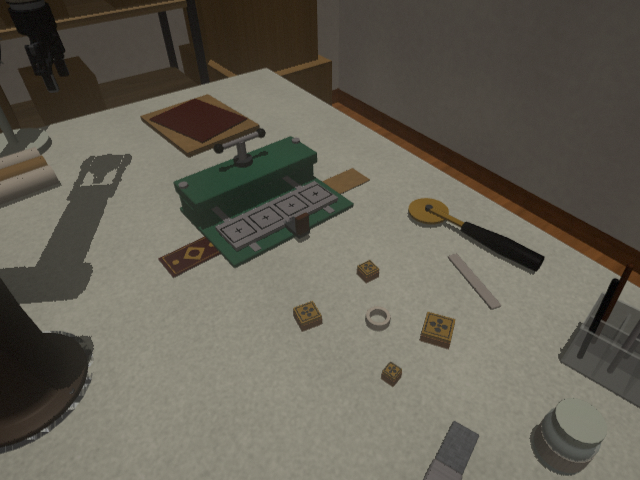

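The top view shows the sample at (246,332), at the row's near-robot end. Blocks sit at (447,213) for 50, (376,287) for 40, (367,214) for 32 and (456,268) for 24. The four marks run along u≈250, v=187 to 282, with the handle at (281,232). The side view agrees, so 24→a (far) and 50→d (near).

```bash
cat > h.py <<'E'
import numpy as np,cv2
from scipy.optimize import minimize
from cell import *
def proj(c,P):
    m=optics.camera_model(c);T=np.linalg.inv(m['cam_to_world']);p=np.asarray(P)@T[:3,:3].T+T[:3,3]
    return np.c_[m['fx']*p[:,0]/p[:,2]+m['cx'],m['fy']*p[:,1]/p[:,2]+m['cy']]
def ray(c,uv,z):
    m=optics.camera_model(c);T=np.array(m['cam_to_world']);d=T[:3,:3]@[(uv[0]-m['cx'])/m['fx'],(uv[1]-m['cy'])/m['fy'],1]
    return (T[:3,3]+d*(z-T[2,3])/d[2])[:2]
K=6
def colmask(im):
    h=cv2.cvtColor(im,cv2.COLOR_BGR2HSV);return ((h[...,1]>95)&(h[...,0]>5)&(h[...,0]<35)).astype(np.uint8)*255
def fit(c,im,uv,s,z0=0.,R=None):
    R=R or 30; u0,v0=int(uv[0])-R,int(uv[1])-R
    crop=cv2.resize(im[v0:v0+2*R,u0:u0+2*R],None,fx=K,fy=K,interpolation=cv2.INTER_CUBIC)
    m=colmask(crop);n,l,st,ce=cv2.connectedComponentsWithStats(m)
    i=min((i for i in range(1,n) if st[i,4]>1500),key=lambda i:np.hypot(*(ce[i]-K*R)));m=((l==i)*255).astype(np.uint8)
    m=cv2.morphologyEx(m,cv2.MORPH_CLOSE,np.ones((25,25)))
    def hull(p):
        x,y,a=p;q=s/2*np.array([[1,1],[1,-1],[-1,-1],[-1,1]])@np.array([[np.cos(a),np.sin(a)],[-np.sin(a),np.cos(a)]])+[x,y]
        P=np.r_[np.c_[q,[z0]*4],np.c_[q,[z0+.024]*4]];w=(proj(c,P)-[u0,v0]+.5)*K-.5
        return cv2.convexHull(np.float32(w))
    def cost(p):
        b=np.zeros_like(m);cv2.fillPoly(b,[np.round(hull(p)*16).astype(int)],255,cv2.LINE_8,4)
        return np.mean(b!=m)*1e3
    c0=ray(c,np.array(ce[i])/K+[u0,v0],z0+.015)
    best=min((minimize(cost,[*c0,a],method='Nelder-Mead',options=dict(initial_simplex=np.array([[*c0,a],[c0[0]+.006,c0[1],a],[c0[0],c0[1]+.006,a],[*c0,a+.3]]),xatol=1e-5)) for a in np.linspace(0,1.4,6)),key=lambda r:r.fun)
    cv2.polylines(crop,[np.int32(hull(best.x))],True,(0,0,255),1)
    return best.x,best.fun,m.mean()/255*1e3,crop
def marks(c,im,box,show=None):
    u0,v0,u1,v1=box;crop=cv2.resize(im[v0:v1,u0:u1],None,fx=K,fy=K,interpolation=cv2.INTER_CUBIC);g=cv2.cvtColor(crop,cv2.COLOR_BGR2GRAY)
    b=cv2.adaptiveThreshold(g,255,0,cv2.THRESH_BINARY_INV,151,20);cs,h=cv2.findContours(b,cv2.RETR_CCOMP,2);out=[]
    for q,hh in zip(cs,h[0]):
        if hh[3]>=0 and cv2.contourArea(q)>6000:
            M=cv2.moments(q);p=np.array([M['m10'],M['m01']])/M['m00'];out.append(((p+.5)/K-.5+[u0,v0],cv2.contourArea(q)));cv2.drawContours(crop,[q],-1,(0,0,255),1)
    return out,crop
E
python3 - <<'E'
from h import *
px={'top':{50:(447,213),40:(376,287),32:(367,214),24:(456,268)},'side':{50:(438,329),40:(307,316),32:(368,271),24:(391,373)}}
cr=[]
for c in px:
    im=cv2.imread(f'pics/{c}0.png')
    for s,uv in px[c].items():
        p,f,a,k=fit(c,im,uv,s/1000);print(c,s,np.round(p*[1000,1000,57.2958],1),round(f,1),round(a,1));cr.append(cv2.resize(k,(200,200)))
    o,k=marks(c,im,(225,165,285,305) if c=='top' else (205,170,350,260));cv2.imwrite(f'pics/m_{c}.png',k)
    for p,a in o:print('mark',p.round(1),a,(ray(c,p,.024)*1000).round(1))
cv2.imwrite('pics/fit.png',np.vstack([np.hstack(cr[:4]),np.hstack(cr[4:])]))
E
```

```text
top 50 [ 609.6 -318.6   32.2] 10.9 149.3
top 40 [ 444.9 -160.6   -9.8] 7.4 93.0
top 32 [ 603.1 -137.2   -3.2] 8.9 58.0
top 24 [ 486.9 -336.3    5.3] 8.3 35.1
mark [250.4 249.5] 20855.5 [520.3 116.2]Traceback (most recent call last):
  File "<stdin>", line 7, in <module>
  File "h.py", line 27, in fit
    best=min((minimize(cost,[*c0,a],method='Nelder-Mead',options=dict(initial_simplex=np.array([[*c0,a],[c0[0]+.006,c0[1],a],[c0[0],c0[1]+.006,a],[*c0,a+.3]]),xatol=1e-5)) for a in np.linspace(0,1.4,6)),key=lambda r:r.fun)
  File "h.py", line 27, in <genexpr>
    best=min((minimize(cost,[*c0,a],method='Nelder-Mead',options=dict(initial_simplex=np.array([[*c0,a],[c0[0]+.006,c0[1],a],[c0[0],c0[1]+.006,a],[*c0,a+.3]]),xatol=1e-5)) for a in np.linspace(0,1.4,6)),key=lambda r:r.fun)
              ~~~~~~~~^^^^^^^^^^^^^^^^^^^^^^^^^^^^^^^^^^^^^^^^^^^^^^^^^^^^^^^^^^^^^^^^^^^^^^^^^^^^^^^^^^^^^^^^^^^^^^^^^^^^^^^^^^^^^^^^^^^^^^^^^^^^^^^^^^^^^^^^^^^^^^^^^^^^^
    res = _minimize_neldermead(fun, x0, args, callback, bounds=bounds,
                               **options)
    fsim[j] = func(sim[j])
              ~~~~^^^^^^^^
    fx = function(np.copy(x), *(wrapper_args + args))
  File "h.py", line 24, in cost
    b=np.zeros_like(m);cv2.fillPoly(b,[np.round(hull(p)*16).astype(int)],255,cv2.LINE_8,4)
                                                ~~~~^^^
  File "h.py", line 21, in hull
    P=np.r_[np.c_[q,[z0]*4],np.c_[q,[z0+.024]*4]];w=(proj(c,P)-[u0,v0]+.5)*K-.5
                                                     ~~~~^^^^^
  File "h.py", line 5, in proj
    m=optics.camera_model(c);T=np.linalg.inv(m['cam_to_world']);p=np.asarray(P)@T[:3,:3].T+T[:3,3]
ValueError: time passes only in moves, steps and waits
```

```bash
python3 - <<'E'
s=open('h.py').read()
s=s.replace("def proj","import json,os\nif not os.path.exists('cams.json'):\n    json.dump({c:{k:np.asarray(v).tolist() for k,v in optics.camera_model(c).items() if k in('fx','fy','cx','cy','cam_to_world')} for c in('top','side')},open('cams.json','w'))\nCM=json.load(open('cams.json'))\ndef proj",1).replace("optics.camera_model(c);","CM[c];")
s=s[:s.index('def marks')]+'''
# bed frame: row centre (x,y), th = direction of place x axis in world; place y = place x turned +90deg
def rowpts(p):
    x,y,th=p;ex=np.array([np.cos(th),np.sin(th)]);ey=np.array([-ex[1],ex[0]]);P=[]
    t=np.linspace(-.029,.029,30)
    for o in(-.105,-.035,.035,.105):
        for a,b in[(t,t*0+.0285),(t,t*0-.0285),(t*0+.0285,t),(t*0-.0285,t)]:P.append(np.array([x,y])+np.outer(a,ex)+np.outer(b+o,ey))
    P=np.vstack(P);return np.c_[P,np.full(len(P),.024)]
def fitrow(ims,p0):
    gs={c:cv2.GaussianBlur(cv2.cvtColor(i,cv2.COLOR_BGR2GRAY),(0,0),.7).astype(np.float32) for c,i in ims.items()}
    def cost(p):
        v=0
        for c in gs:
            w=proj(c,rowpts(p)).astype(np.float32);v+=cv2.remap(gs[c],w[:,0].copy(),w[:,1].copy(),cv2.INTER_LINEAR).mean()
        return v
    g=[(cost(q),q) for dx in np.arange(-.012,.013,.003) for dy in np.arange(-.012,.013,.003) for da in(-.06,-.03,0,.03,.06) for q in [[p0[0]+dx,p0[1]+dy,p0[2]+da]]]
    q=min(g)[1];r=minimize(cost,q,method='Nelder-Mead',options=dict(initial_simplex=np.array([q,[q[0]+.002,q[1],q[2]],[q[0],q[1]+.002,q[2]],[q[0],q[1],q[2]+.02]]),xatol=1e-5));return r.x,r.fun
'''
open('h.py','w').write(s)
E
cat > all0.py <<'E'
from h import *
px={'top':{50:(447,213),40:(376,287),32:(367,214),24:(456,268)},'side':{50:(438,329),40:(307,316),32:(368,271),24:(391,373)}}
cr=[];ims={}
for c in px:
    im=ims[c]=cv2.imread(f'pics/{c}0.png')
    for s,uv in px[c].items():
        p,f,a,k=fit(c,im,uv,s/1000);print(c,s,np.round(p*[1000,1000,57.2958],1),round(f,1),round(a,1));cr.append(cv2.resize(k,(200,200)))
p0=np.r_[(ray('top',(249,187),.024)+ray('top',(252,282),.024))/2,0];e=ray('top',(252,282),.024)-ray('top',(249,187),.024);p0[2]=np.arctan2(-e[0],e[1]);print(p0)
for sel in(['top'],['side'],['top','side']):
    p,f=fitrow({c:ims[c] for c in sel},p0);print(sel,np.round(p*[1000,1000,57.3],1),round(f,1))
for c in ims:
    for w in proj(c,rowpts(p)):cv2.circle(ims[c],(int(round(w[0])),int(round(w[1]))),0,(0,0,255))
v=np.vstack([np.hstack(cr[:4]),np.hstack(cr[4:])]);
m=np.hstack([cv2.resize(ims['top'][160:310,200:350],(200,200)),cv2.resize(ims['side'][160:280,160:400],(600,200))])
cv2.imwrite('pics/fit.png',np.vstack([v,m]))
E
python3 all0.py
```

```text
top 50 [ 609.6 -318.6   32.2] 10.9 149.3
top 40 [ 444.9 -160.6   -9.8] 7.4 93.0
top 32 [ 603.1 -137.2   -3.2] 8.9 58.0
top 24 [ 486.9 -336.3    5.3] 8.3 35.1
side 50 [ 612.9 -319.7   30.8] 33.9 233.2
side 40 [ 450.5 -155.2   71.9] 49.3 124.2
side 32 [ 608.9 -136.3   65.4] 34.8 68.3
side 24 [ 492.  -336.1   28.1] 39.5 60.7
[0.55425855 0.117039   1.63100958]
['top'] [555.2 118.4  93.3] 69.5
['side'] [557.1 116.5  93.3] 67.7
['top', 'side'] [555.7 117.9  93.4] 141.2
```

View pics/fit.png

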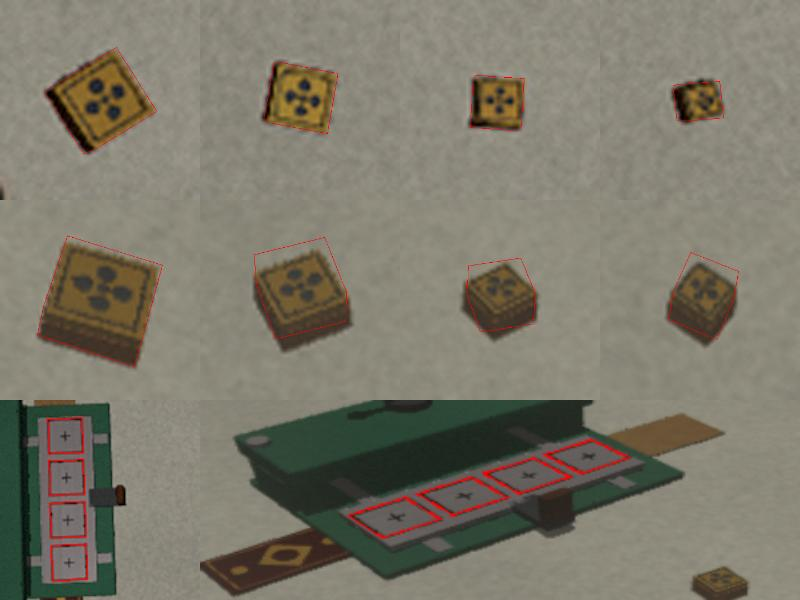

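The marks overlay fits in both views (row centre ≈(556,118) mm, slide direction 93.3°). The top block fits look right; the side fits overshoot because of the mask, so I'll fix that.

```bash
python3 - <<'E'
s=open('h.py').read()
a=s.index('def colmask');b=s.index('def fit(')
s=s[:a]+'''def colmask(im):
    L=cv2.cvtColor(im,cv2.COLOR_BGR2LAB).astype(float);d=np.linalg.norm((L-np.median(L.reshape(-1,3),0))*[.5,1,1],axis=2)
    d=np.clip(cv2.GaussianBlur(d,(0,0),2)*4,0,255).astype(np.uint8);t,m=cv2.threshold(d,0,255,cv2.THRESH_OTSU);return cv2.threshold(d,t*.8,255,0)[1]
'''+s[b:]
s=s.replace("cv2.polylines(crop","cv2.drawContours(crop,cv2.findContours(m,0,2)[0],-1,(0,255,0),1);cv2.polylines(crop")
open('h.py','w').write(s)
E
python3 all0.py
```

```text
top 50 [ 609.6 -317.2   32.7] 5.6 162.2
top 40 [ 445.1 -159.5   79.8] 3.7 103.5
top 32 [ 602.9 -137.    86.3] 3.3 68.4
top 24 [ 487.3 -335.5  105.4] 2.4 45.0
side 50 [ 610.8 -320.8   32.6] 8.0 262.5
side 40 [ 445.9 -162.6   79.3] 6.3 174.5
side 32 [ 604.8 -140.1   85.8] 4.5 103.6
side 24 [ 488.5 -338.7  105.1] 5.0 100.3
[0.55425855 0.117039   1.63100958]
['top'] [555.2 118.4  93.3] 69.5
['side'] [557.1 116.5  93.3] 67.7
['top', 'side'] [555.7 117.9  93.4] 141.2
```

View pics/fit.png

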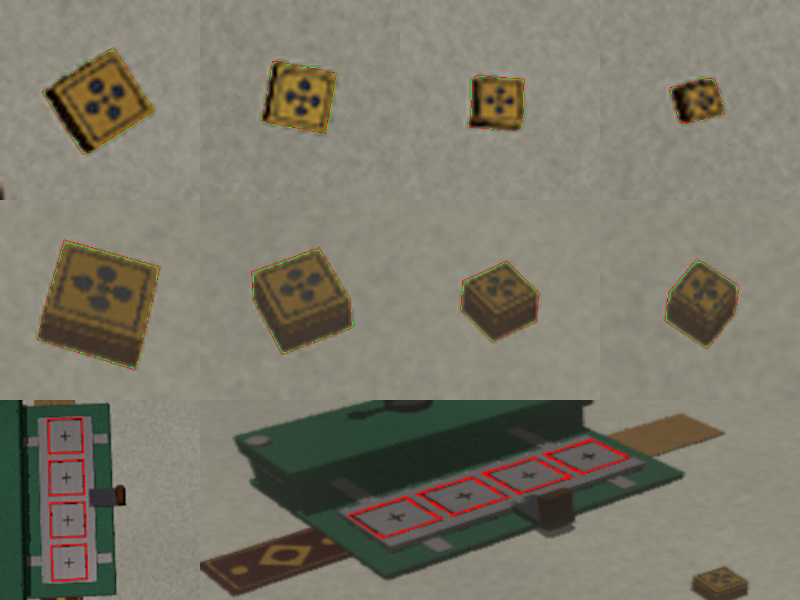

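All eight outlines now lie on the blocks, and the two views agree within 4 mm. I'll take the averages and go for block_24 first.

```bash
cat > plan.py <<'E'
import sys,numpy as np
from cell import get_obs
from scipy.spatial.transform import Rotation as R
B={'b24':(487.9,-337.1,105.2),'b32':(603.8,-138.5,86.1),'b40':(445.5,-161.0,79.6),'b50':(610.2,-319.0,122.65)}
c=np.array([556.,117.6]);th=np.radians(93.35);ex=np.array([np.cos(th),np.sin(th)]);ey=np.array([-ex[1],ex[0]])
for n,o in zip('abcd',(-105,-35,35,105)):B[n]=(*(c+o*ey),93.35)
def st():
    o=get_obs();M=R.from_quat(o['orientation']).as_matrix();p=np.array(o['tool_pos'])*1000
    return o,p,np.degrees(np.arctan2(M[1,1],M[0,1])),M
def plan(x,y,w,tag=''):
    o,p,yaw,M=st();a=np.radians(w);d=np.array([x,y])-p[:2]
    tx=[np.cos(a+np.pi/2),np.sin(a+np.pi/2)];ty=[np.cos(a),np.sin(a)]
    print(tag,'t%.2f'%o['t'],'p',p.round(1),'yaw%.1f'%yaw,'tilt%.4f'%M[2,2],'| turn %.1f then tool x %.1f y %.1f'%(yaw-w,d@tx,d@ty),'| open %.2f grip %.1f F'%(o['opening'],o['gripper_force']),np.round(o['contact_force'],1))
if __name__=='__main__':
    for n in sys.argv[1:]:plan(*B[n],n)
E
python3 plan.py b24; python3 -m inch '0 0 0 -10.15;0 0 0 -10.15;0 0 0 -10.15;0 0 0 -10.15;0 0 0 0' -1 30; python3 plan.py b24
```

```text
b24 t0.60 p [268.4 564.5 231.3] yaw64.6 tilt-1.0000 | turn -40.6 then tool x 24.6 y -927.6 | open 1.00 grip 0.0 F [-0.4 -0.5  0.1]
t: 1.23
tool_pos: [0.2684, 0.5645, 0.2313]
orientation: [-0.131, 0.991, 0.0, 0.0]
contact_force: [-0.3, 0.2, -0.3]
opening: 1.002
gripper_force: 0.0
b24 t1.23 p [268.4 564.5 231.3] yaw105.1 tilt-1.0000 | turn -0.1 then tool x 24.6 y -927.6 | open 1.00 grip 0.0 F [-0.3  0.2 -0.3]
```

```bash
python3 -m inch '2 -50 0 0;3 -55 0 0;3 -55 0 0;3 -55 0 0;3 -55 0 0;3 -55 0 0;3 -55 0 0;3 -55 0 0;2 -55 0 0;0 -55 0 0' >/dev/null; python3 -m inch '0 -55 0 0;0 -55 0 0;0 -55 0 0;0 -55 10 0;0 -55 30 0;0 -55 30 0;0 -40 30 0;0 0 30 0;0 0 0 0' >/dev/null; python3 plan.py b24
```

```text
b24 t3.60 p [ 481.3 -323.7   98.4] yaw105.0 tilt-1.0000 | turn -0.2 then tool x -2.9 y -14.7 | open 1.00 grip 0.0 F [-0.5  0.5  0.8]
```

```bash
python3 -m inch '-3 -14.7 20 0;0 0 30 0;0 0 25 0;0 0 10 0;0 0 5 0;0 0 4 0;0 0 0 0;0 0 0 0' >/dev/null; python3 plan.py b24;  python3 -m inch '0 0 0 0;0 0 0 0;0 0 0 0;0 0 0 0;0 0 0 0;0 0 0 0;0 0 0 0;0 0 0 0' 1 30 >/dev/null; python3 plan.py b24;python3 - <<'E'
from cell import *
import cv2
i=optics.camera('side');cv2.imwrite('pics/g24.png',cv2.resize(i[220:460,260:580],(640,480)))
E
```

```text
b24 t4.60 p [ 490.8 -338.7    8.1] yaw105.2 tilt-1.0000 | turn -0.0 then tool x 2.4 y 2.3 | open 1.00 grip 0.0 F [ 0.6 -0.3 -0.2]
b24 t5.60 p [ 490.6 -338.5    7.6] yaw105.2 tilt-1.0000 | turn -0.0 then tool x 2.2 y 2.0 | open 0.27 grip 30.5 F [ 0.8 -0.2  1.2]
```

View pics/g24.png

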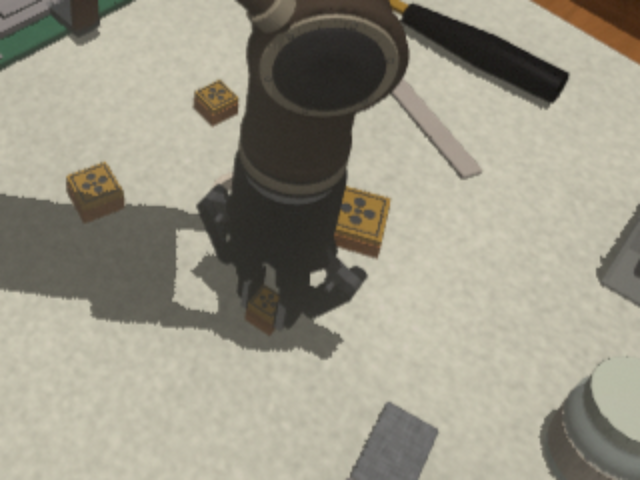

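Block_24 is held (opening 0.27 × 85 ≈ 23 mm, matching its width), and the picture shows it between the pads at (265,305). Lifting and moving to a.

```bash
python3 -m inch '0 0 -10 0;0 0 -30 0;0 0 -40 0;0 0 -30 6;0 0 0 5.85;0 0 0 0' >/dev/null; python3 plan.py a
```

```text
a t6.40 p [ 490.3 -338.3  118.2] yaw93.4 tilt-1.0000 | turn 0.0 then tool x -197.2 y 451.3 | open 0.27 grip 30.3 F [ 0.2 -0.4 -0.2]
```

```bash
python3 -m inch '-12 26 0 0;-20 46 0 0;-20 46 0 0;-22 46 0 0;-22 50 0 0;-22 50 0 0;-22 50 0 0;-22 50 0 0;-20 46 0 0;-17 41 0 0' >/dev/null;python3 -m inch '0 0 0 0;0 0 0 0;0 0 0 0' >/dev/null; python3 plan.py a
```

```text
a t8.03 p [662.1 122.  116.8] yaw93.3 tilt-1.0000 | turn -0.1 then tool x 1.2 y 1.8 | open 0.27 grip 30.3 F [-0.4  0.4 -1. ]
```

```bash
python3 -m inch '-1 1.8 20 0;0 0 30 0;0 0 20 0;0 0 8 0;0 0 3 0;0 0 0 0;0 0 0 0' >/dev/null; python3 plan.py a; python3 -m inch '0 0 1.5 0;0 0 1 0;0 0 0 0;0 0 0 0' >/dev/null;  python3 plan.py a
```

```text
a t8.90 p [664.8 125.5  37.7] yaw93.3 tilt-1.0000 | turn -0.0 then tool x 4.1 y -1.5 | open 0.27 grip 30.3 F [-0.8  0.2 -0.7]
a t9.40 p [663.8 125.3  33.9] yaw93.3 tilt-1.0000 | turn -0.0 then tool x 3.1 y -1.4 | open 0.27 grip 30.3 F [ 0.   0.3 -0.8]
```

```bash
python3 -m inch '0.5 -1.4 1 0;0 0 1 0;0 0 0 0;0 0 0 0;0 0 0 0;0 0 0 0' >/dev/null; python3 plan.py a; python3 -m inch '0 0 0.5 0;0 0 0.5 0;0 0 0 0;0 0 0 0' >/dev/null;  python3 plan.py a
```

```text
a t10.15 p [663.5 123.9  32. ] yaw93.3 tilt-1.0000 | turn -0.0 then tool x 2.7 y 0.0 | open 0.27 grip 30.3 F [ 0.5  0.2 -0.7]
a t10.65 p [663.5 123.9  31.5] yaw93.3 tilt-1.0000 | turn -0.0 then tool x 2.7 y 0.0 | open 0.27 grip 30.9 F [-3.1 -0.5  4.9]
```

Touchdown felt (Fz 4.9 N). Release and retreat, then look.

```bash
python3 -m inch '0 0 0 0;0 0 0 0;0 0 0 0;0 0 0 0' 0 30 >/dev/null; python3 -m inch '0 0 -10 0;0 0 -25 0;0 0 -30 0;0 0 -30 0;0 -40 -10 0;0 -50 0 0;0 -40 0 0;0 0 0 0' >/dev/null; python3 plan.py b32; cat > look.py <<'E'
import sys;from h import *
tag=sys.argv[1];S=dict(zip((24,32,40,50),'abcd'));c0=np.array([.556,.1176]);th=np.radians(93.35);ey=np.array([-np.sin(th),np.cos(th)])*1
ims={c:optics.camera(c) for c in('top','side')}
for c in ims:
    cv2.imwrite(f'pics/{tag}_{c}.png',ims[c])
    for s in map(int,sys.argv[2:]):
        t=c0+{'a':-.105,'b':-.035,'c':.035,'d':.105}[S[s]]*ey
        L=cv2.cvtColor(ims[c],cv2.COLOR_BGR2HSV);uv=proj(c,[[*t,.04]])[0]
        u,v=map(int,uv);k=cv2.resize(ims[c][v-30:v+30,u-30:u+30],(360,360),interpolation=cv2.INTER_CUBIC);h=cv2.cvtColor(k,cv2.COLOR_BGR2LAB).astype(int)
        # brass face: yellow (b channel) centroid at z=0.048
        m=((h[...,2]-128>18)&(abs(np.indices((360,360))[0]-180)<100)&(abs(np.indices((360,360))[1]-180)<100)).astype(np.uint8)*255
        m=cv2.morphologyEx(cv2.morphologyEx(m,cv2.MORPH_CLOSE,np.ones((25,25))),cv2.MORPH_OPEN,np.ones((15,15)))
        cs=cv2.findContours(m,0,2)[0]
        if not cs: print(c,s,'none');continue
        q=max(cs,key=cv2.contourArea);w=np.array([ray(c,(p+.5)/6-.5+[u-30,v-30],.048) for p in q[:,0]])*1000
        (x,y),(a,b),g=cv2.minAreaRect(w.astype(np.float32));print(c,s,'err mm',round(x-t[0]*1e3,1),round(y-t[1]*1e3,1),'size',round(a),round(b),'ang',round((g-93.35+45)%90-45,1))
E
python3 look.py p24 24; python3 - <<'E'
import cv2,numpy as np
a=cv2.imread('pics/p24_top.png')[150:310,220:320];b=cv2.imread('pics/p24_side.png')[160:280,190:390]
cv2.imwrite('pics/v1.png',np.hstack([cv2.resize(a,(250,400)),cv2.resize(b,(550,400))]))
E
```

```text
b32 t12.15 p [671.5  -9.2 137. ] yaw93.1 tilt-1.0000 | turn 7.0 then tool x 58.7 y -133.6 | open 0.50 grip 0.0 F [-0.6  1.2 -0.3]
top 24 none
side 24 err mm 1.0 -6.6 size 20 25 ang -39.9
```

View pics/v1.png

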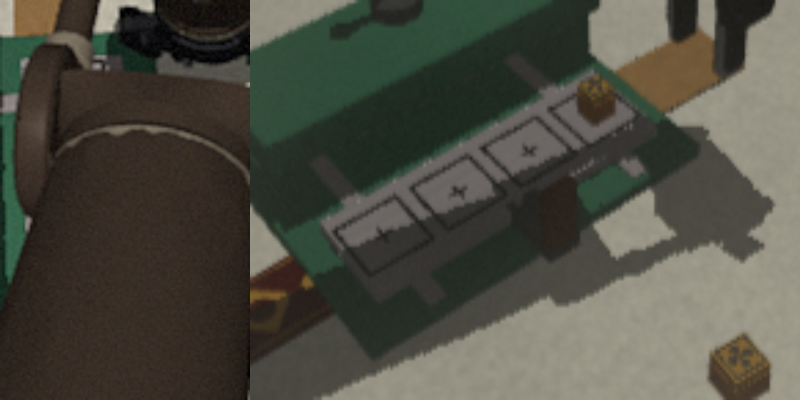

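Block_24 stands upright on mark a at about (597,95) in the right crop. The arm hides the top view, so I'll check the numbers later. Next is block_32.

```bash
python3 -m inch '0 0 0 7;19 -43 0 0;20 -45 10 0;19.7 -45.6 20 0;0 0 20 0;0 0 20 0;0 0 0 0;0 0 0 0;0 0 0 0' -1 30 >/dev/null; python3 plan.py b32
```

```text
b32 t13.38 p [ 605.  -135.    66.9] yaw86.4 tilt-1.0000 | turn 0.3 then tool x 1.0 y -3.6 | open 1.00 grip 0.0 F [0.1 0.1 0.4]
```

```bash
python3 -m inch '1 -3.6 15 0.3;0 0 20 0;0 0 15 0;0 0 5 0;0 0 3 0;0 0 0 0;0 0 0 0;0 0 0 0' >/dev/null; python3 plan.py b32;  python3 -m inch '0 0 1 0;0 0 0 0;0 0 0 0;0 0 0 0;0 0 0 0;0 0 0 0;0 0 0 0' 1 30 >/dev/null; python3 plan.py b32; python3 -m inch '0 0 -10 0;0 0 -30 0;0 0 -40 0;0 0 -30 -3;0 0 0 -4.25;0 0 0 0' >/dev/null; python3 plan.py b
```

```text
b32 t14.38 p [ 603.1 -139.1    8.5] yaw86.0 tilt-1.0000 | turn -0.1 then tool x -0.7 y 0.7 | open 1.00 grip 0.0 F [ 0.5 -1.5  0.7]
b32 t15.25 p [ 602.8 -139.1    7. ] yaw86.0 tilt-1.0000 | turn -0.1 then tool x -1.0 y 0.7 | open 0.37 grip 30.4 F [0.8 0.6 0.5]
b t16.00 p [ 602.5 -139.   117.7] yaw93.2 tilt-1.0000 | turn -0.1 then tool x -3.6 y 258.9 | open 0.37 grip 30.2 F [-0.7 -0.3 -2.4]
```

```bash
python3 -m inch '0 30 0 0;-1 45 0 0;-1 45 0 0;-0.6 45 0 0;0 45 0 0;0 30 0 0;0 18.9 0 0;0 0 0 0;0 0 0 0;0 0 0 0' >/dev/null; python3 plan.py b
```

```text
b t17.25 p [590.5 118.4 116.8] yaw93.2 tilt-1.0000 | turn -0.2 then tool x -0.5 y 1.3 | open 0.37 grip 30.2 F [ 0.9  0.4 -1.4]
```

```bash
python3 -m inch '0.5 0 20 0;0 0 30 0;0 0 20 0;0 0 8 0;0 0 3 0;0 0 0 0;0 0 0 0;0 0 0 0;0 0 0 0' >/dev/null; python3 plan.py b
```

```text
b t18.38 p [590.2 119.7  36.4] yaw93.3 tilt-1.0000 | turn -0.1 then tool x -0.7 y -0.1 | open 0.37 grip 30.2 F [ 0.5 -0.4 -1.1]
```

```bash
python3 -m inch '0 0 2 0;0 0 1.5 0;0 0 1 0;0 0 0.5 0;0 0 0 0;0 0 0 0;0 0 0 0' >/dev/null; python3 plan.py b
```

```text
b t19.25 p [589.9 119.6  31.1] yaw93.3 tilt-1.0000 | turn -0.1 then tool x -1.1 y 0.0 | open 0.36 grip 30.4 F [-1.8 -0.5  2.3]
```

```bash
python3 -m inch '0 0 0 0;0 0 0 0;0 0 0 0;0 0 0 0' -0.1 30 >/dev/null; python3 -m inch '0 0 -10 0;0 0 -25 0;0 0 -30 0;0 0 -30 7;0 0 0 6.7;0 0 0 0' -0.1 >/dev/null; python3 plan.py b40
```

```text
b40 t20.50 p [590.4 119.7 127.2] yaw79.7 tilt-1.0000 | turn 0.1 then tool x 91.8 y -302.2 | open 0.55 grip 0.0 F [ 0.   0.8 -0.3]
```

```bash
python3 -m inch '10 -33 0 0;15 -48 0 0;15 -48 0 0;15 -48 0 0;15 -48 20 0;12 -45 20 0;9.8 -32.2 20 0;0 0 0 0;0 0 0 0;0 0 0 0' -1 30 >/dev/null; python3 plan.py b40
```

```text
b40 t21.75 p [ 446.1 -160.4   66.7] yaw79.7 tilt-1.0000 | turn 0.1 then tool x 0.5 y -0.7 | open 1.00 grip 0.0 F [-0.4  0.6  0.2]
```

```bash
python3 -m inch '0.5 -0.7 15 0;0 0 20 0;0 0 15 0;0 0 5 0;0 0 3 0;0 0 1 0;0 0 0 0;0 0 0 0' >/dev/null; python3 plan.py b40;  python3 -m inch '0 0 0 0;0 0 0 0;0 0 0 0;0 0 0 0;0 0 0 0;0 0 0 0;0 0 0 0' 1 30 >/dev/null; python3 plan.py b40; python3 -m inch '0 0 -10 0;0 0 -30 0;0 0 -40 0;0 0 -30 -7;0 0 0 -6.7;0 0 0 0' >/dev/null; python3 plan.py c
```

```text
b40 t22.75 p [ 444.7 -161.8    7.3] yaw79.6 tilt-1.0000 | turn -0.0 then tool x -0.7 y 1.0 | open 1.00 grip 0.0 F [ 1.1 -0.5  0.6]
b40 t23.62 p [ 444.6 -161.7    7.1] yaw79.6 tilt-1.0000 | turn -0.0 then tool x -0.8 y 0.9 | open 0.46 grip 31.7 F [-1.5  0.3  4.4]
c t24.38 p [ 444.  -161.5  117.3] yaw93.2 tilt-1.0000 | turn -0.2 then tool x -93.1 y 272.1 | open 0.46 grip 31.2 F [-1.4  0.  -1.7]
```

```bash
python3 -m inch '-10 30 0 0;-15 45 0 0;-15 45 0 0;-15 45 0 0;-15 45 0 0;-13 38 0 0;-9.3 24.1 0 0;0 0 0 0;0 0 0 0;0 0 0 0' >/dev/null; python3 plan.py c;python3 -m inch '0 0 20 0;0 0 30 0;0 0 20 0;0 0 8 0;0 0 3 0;0 0 0 0;0 0 0 0;0 0 0 0;0 0 0 0' >/dev/null; python3 plan.py c
```

```text
c t25.62 p [520.2 114.3 116.5] yaw93.2 tilt-1.0000 | turn -0.2 then tool x -1.0 y 1.2 | open 0.46 grip 31.2 F [ 0.6  0.1 -1.3]
c t26.75 p [521.2 115.4  36.3] yaw93.3 tilt-1.0000 | turn -0.1 then tool x 0.1 y 0.1 | open 0.46 grip 31.1 F [ 0.4 -0.5 -0.7]
```

```bash
python3 -m inch '0.8 0 2 0;0 0 1.5 0;0 0 1 0;0 0 0.5 0;0 0 0 0;0 0 0 0;0 0 0 0' >/dev/null; python3 plan.py c
```

```text
c t27.62 p [520.  115.3  31.1] yaw93.3 tilt-1.0000 | turn -0.1 then tool x -1.1 y 0.2 | open 0.46 grip 31.8 F [-2.8 -0.8  3.8]
```

Touchdown. Release, lift and go for block_50.

```bash
python3 -m inch '0 0 0 0;0 0 0 0;0 0 0 0;0 0 0 0' -0.3 30 >/dev/null; python3 -m inch '0 0 -10 0;0 0 -25 0;0 0 -30 0;0 0 -30 -10;0 0 0 -10;0 0 0 -9.35;0 0 0 0' -0.3 >/dev/null; python3 plan.py b50
```

```text
b50 t29.00 p [520.3 115.3 126.7] yaw122.5 tilt-1.0000 | turn -0.1 then tool x 158.7 y -414.2 | open 0.65 grip 0.0 F [0.2 0.5 0.4]
```

```bash
python3 -m inch '10 -28 0 0;18 -46 0 0;18 -48 0 0;18 -48 0 0;18 -48 0 0;18 -48 0 0;18 -46 10 0;18 -46 20 0;14 -36 20 0;8.7 -20.2 10 0' -1 30 >/dev/null; python3 -m inch '0 0 0 0;0 0 0 0;0 0 0 0' >/dev/null;python3 plan.py b50
```

```text
b50 t30.62 p [ 610.3 -317.7   66.9] yaw122.7 tilt-1.0000 | turn 0.0 then tool x 0.7 y -1.0 | open 1.00 grip 0.0 F [-0.   0.2  0.1]
```

```bash
python3 -m inch '0.5 -0.5 15 0;0 0 20 0;0 0 15 0;0 0 5 0;0 0 3 0;0 0 1 0;0 0 0 0;0 0 0 0' >/dev/null; python3 plan.py b50;  python3 -m inch '0 0 0 0;0 0 0 0;0 0 0 0;0 0 0 0;0 0 0 0;0 0 0 0;0 0 0 0' 1 35 >/dev/null; python3 plan.py b50; python3 -m inch '0 0 -10 0;0 0 -30 0;0 0 -40 0;0 0 -30 10;0 0 0 10;0 0 0 9.3;0 0 0 0;0 0 0 0' >/dev/null; python3 plan.py d
```

```text
b50 t31.62 p [ 610.  -320.1    7.6] yaw122.6 tilt-1.0000 | turn -0.0 then tool x -0.8 y 0.8 | open 1.00 grip 0.0 F [-0.1 -0.5 -1.1]
b50 t32.50 p [ 609.9 -320.     7.3] yaw122.6 tilt-1.0000 | turn -0.0 then tool x -0.8 y 0.7 | open 0.58 grip 39.3 F [-0.3  0.1  3.6]
d t33.50 p [ 609.  -319.5  116.2] yaw93.5 tilt-1.0000 | turn 0.1 then tool x 132.3 y 439.4 | open 0.57 grip 38.6 F [-0.3 -1.4 -2.9]
```

```bash
python3 -m inch '8 28 0 0;15 48 0 0;15 50 0 0;15 50 0 0;15 50 0 0;15 50 0 0;15 50 0 0;15 50 0 0;12 40 0 0;8.1 23.4 0 0' >/dev/null; python3 -m inch '0 0 0 0;0 0 0 0;0 0 0 0' >/dev/null; python3 plan.py d;python3 -m inch '0 0 20 0;0 0 30 0;0 0 20 0;0 0 6 0;0 0 2 0;0 0 0 0;0 0 0 0;0 0 0 0;0 0 0 0' >/dev/null; python3 plan.py d
```

```text
d t35.12 p [451.8 110.3 117. ] yaw93.3 tilt-1.0000 | turn -0.1 then tool x 0.6 y 1.2 | open 0.58 grip 38.6 F [-0.1 -0.9 -3.1]
d t36.25 p [451.5 111.2  39.2] yaw93.3 tilt-1.0000 | turn -0.0 then tool x 0.3 y 0.3 | open 0.57 grip 38.6 F [-0.2  0.5 -3.1]
```

```bash
python3 -m inch '1 0 3 0;0 0 2 0;0 0 1.5 0;0 0 1 0;0 0 0.3 0;0 0 0 0;0 0 0 0;0 0 0 0' >/dev/null; python3 plan.py d
```

```text
d t37.25 p [450.2 111.1  31.2] yaw93.3 tilt-1.0000 | turn -0.0 then tool x -1.0 y 0.4 | open 0.58 grip 38.9 F [-1.6 -0.2  0.7]
```

```bash
python3 -m inch '0 0 0 0;0 0 0 0;0 0 0 0;0 0 0 0' -0.55 30 >/dev/null; python3 -m inch '0 0 -10 0;0 0 -25 0;0 0 -30 0;0 0 -30 0;0 -40 0 0;0 -50 0 0;0 -50 0 0;0 -50 0 0;0 -50 0 0;0 -50 0 0' >/dev/null; python3 -m inch '0 0 0 0;0 0 0 0;0 0 0 0' 1 30 >/dev/null; python3 plan.py d
python3 look.py p50 24 32 40 50; python3 - <<'E'
import cv2,numpy as np
a=cv2.imread('pics/p50_top.png')[150:310,220:320];b=cv2.imread('pics/p50_side.png')[160:280,190:390]
cv2.imwrite('pics/v2.png',np.hstack([cv2.resize(a,(300,480)),cv2.resize(b,(500,480))]))
E
```

```text
d t39.38 p [ 466.9 -177.1  126.1] yaw93.4 tilt-1.0000 | turn 0.1 then tool x -1.2 y 289.0 | open 0.14 grip 0.0 F [-0.1 -0.2 -0.7]
top 24 err mm -0.2 -1.9 size 21 24 ang -2.4
top 32 err mm -2.2 -0.5 size 32 30 ang -1.6
top 40 err mm -1.5 -1.2 size 40 40 ang 0.2
top 50 err mm -0.9 -1.2 size 51 51 ang -0.0
side 24 none
side 32 err mm -8.3 -5.0 size 46 21 ang -35.1
side 40 err mm -1.5 -7.8 size 43 50 ang 1.1
side 50 err mm -0.5 -7.2 size 53 60 ang 0.4
```

View pics/v2.png

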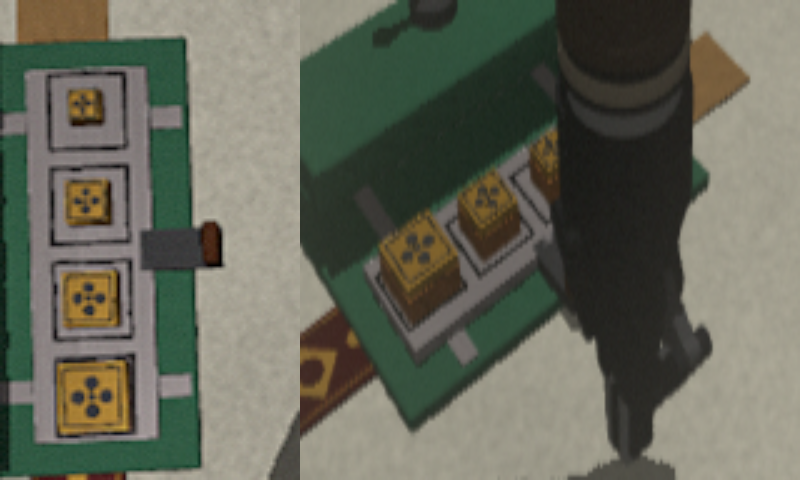

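All four blocks sit square on their marks in the right order, within about 2 mm in the top view. The handle is at top pixel (290,232). Next I'll line up behind it.

```bash
python3 - <<'E'
from h import *;print(ray('top',(290,231.7),.066))
from plan import *
h=c-90*ex; print(h); plan(*(h-60*ex),93.35)
E
```

```text
[0.55696837 0.02724187]
[561.25917003  27.75379178]
 t39.48 p [ 467.  -177.1  126.1] yaw93.4 tilt-1.0000 | turn 0.1 then tool x -106.1 y 139.0 | open -0.00 grip 0.0 F [1.3 0.5 0.6]
```

```bash
python3 -m inch '-20 26 0 0;-30 40 0 0;-30 40 0 0;-25 33 20 0;0 0 30 0;0 0 25 0;0 0 12 0;0 0 0 0;0 0 0 0' >/dev/null; python3 - <<'E'
from plan import *
plan(*(c-90*ex),93.35)
E
```

```text
t40.60 p [564.8 -33.7  40.2] yaw93.3 tilt-1.0000 | turn -0.0 then tool x -0.1 y 61.5 | open -0.00 grip 0.0 F [-0.6  0.3 -0.2]
```

```bash
python3 -m inch '0 10 0 0;0 10 0 0;0 6 0 0;0 3 0 0;0 3 0 0;0 3 0 0;0 3 0 0;0 3 0 0;0 3 0 0;0 3 0 0' >/dev/null; python3 plan.py;python3 - <<'E'
from plan import *
plan(*(c-90*ex),93.35)
E
```

```text
t41.85 p [561.1  13.   39.1] yaw93.3 tilt-1.0000 | turn -0.0 then tool x -1.0 y 14.7 | open -0.00 grip 1.2 F [ 0.7 -2.1  0.2]
```

```bash
python3 -m inch '0 3 0 0;0 4 0 0;0 5 0 0;0 5 0 0;0 5 0 0;0 5 0 0;0 5 0 0;0 5 0 0;0 5 0 0;0 5 0 0' | grep -E 'tool_pos|force';  python3 -m inch '0 5 0 0;0 5 0 0;0 5 0 0;0 5 0 0;0 5 0 0;0 5 0 0;0 5 0 0;0 5 0 0;0 4 0 0;0 4 0 0' | grep -E 'tool_pos|force'
```

```text
tool_pos: [0.5583, 0.0606, 0.0391]
contact_force: [-0.2, -2.0, -0.4]
gripper_force: 1.2
tool_pos: [0.5555, 0.1084, 0.0391]
contact_force: [-0.5, -2.5, -0.8]
gripper_force: 1.2
```

```bash
python3 -m inch '0 4 0 0;0 3 0 0;0 3 0 0;0 3 0 0;0 3 0 0;0 2 0 0;0 2 0 0;0 2 0 0' | grep -E 'tool_pos|contact'; python3 -m inch '0 1 0 0;0 1 0 0;0 1 0 0;0 1 0 0' | grep -E 'tool_pos|contact'
```

```text
tool_pos: [0.5546, 0.125, 0.0392]
contact_force: [2.1, -22.4, 3.2]
tool_pos: [0.5546, 0.1251, 0.0392]
contact_force: [1.9, -33.1, 3.3]
```

```bash
python3 -m inch '0 1 0 0;0 1 0 0;0 1 0 0;0 1 0 0' | grep -E 'tool_pos|contact'
```

```text
tool_pos: [0.5546, 0.1252, 0.0393]
contact_force: [2.4, -44.5, 4.1]
```

Forces rose sharply at y=0.125. Backing off and checking that it was the stop.

```bash
python3 -m inch '0 -6 0 0;0 -8 0 0;0 -20 0 0;0 -30 0 0;0 -40 0 0;0 -40 -20 0;0 -40 -30 0;0 -40 -30 0;0 -40 0 0;0 -40 0 0' | grep -E 'tool_pos|contact'; python3 -m inch '30 -40 0 0;30 -40 0 0;30 -40 0 0;0 0 0 0;0 0 0 0' | grep tool_pos; python3 - <<'E'
from h import *
a=optics.camera('top');b=optics.camera('side');cv2.imwrite('pics/f_top.png',a)
print([ (np.round(d['bbox']).tolist(),round(d['conf'],2),ray('top',((d['bbox'][0]+d['bbox'][2])/2,(d['bbox'][1]+d['bbox'][3])/2),.05).round(3)) for d in find_in('top','bed')[:2]])
cv2.imwrite('pics/v3.png',np.hstack([cv2.resize(a[140:320,150:310],(400,450)),cv2.resize(b[160:280,160:340],(400,450))]))
E
```

```text
tool_pos: [0.5722, -0.1666, 0.1202]
contact_force: [-0.1, 0.4, -0.5]
tool_pos: [0.4888, -0.2901, 0.1192]
[([219.0, 230.0, 242.0, 246.0], 0.62, array([0.543, 0.155]))]
```

View pics/v3.png

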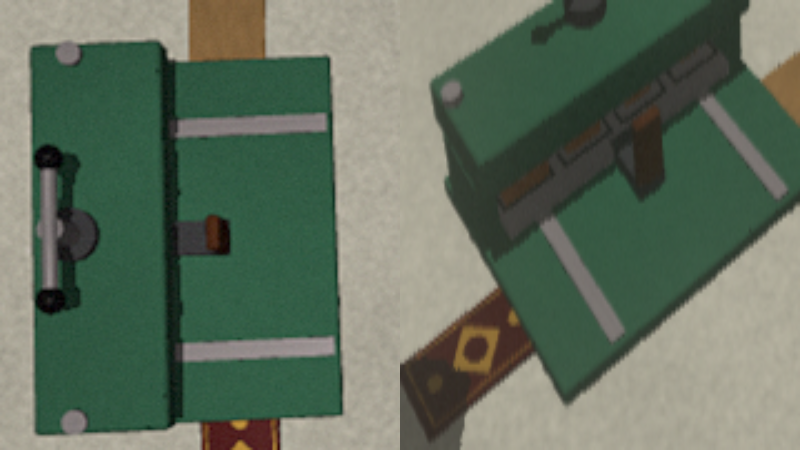

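```bash
python3 - <<'E'
from h import *
print('handle',ray('top',(236.4,234),.066),'edge',ray('top',(150+163/2.5,234),.087),ray('top',(150+166/2.5,234),.087))
E
```

```text
handle [0.55035861 0.13987019] edge [0.54789135 0.17935165] [0.54792952 0.17688765]
```

The handle ended 38 mm before the head's edge, against 35 mm expected at home. With a start of about 0.0145 and about 113 mm of travel, the bed is at its stop. The side view shows the blocks in a row under the head, and the arm is clear. Handing in.

```bash
python3 -c "
from cell import *
print(job.finish_job())"
```

```text
the job is handed in; nothing more can be done
None
```

I handed the job in: all four blocks went onto their marks in size order, largest at the sample cover's end and within about 2 mm in the top view, and the bed is pushed to its stop and released; no verdict came back, and once under the head I could check the blocks only in the side view.

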